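# Clamp a row of pine blanks in the bench jig for sawing

### The arm

A 6-joint arm with a two-finger parallel gripper is mounted at the origin on the work surface. World frame = base frame: x ahead of the robot, y to its left, z up, the work surface at z = 0. Lengths are in m, angles in rad, forces in N, time in s.
With the tool pointing down it reaches from about 0.25 to 0.725 m from the base axis. Payload 4 kg.
Tool frame: the origin (TCP) lies at the very end of the fingers, on their centre line; the grasp point (between the pads) lies bot.grasp_offset behind it (bot.grasp_offset is the distance from the TCP to the grasp point, in m); z points along the fingers, y is the direction in which the jaws open and shut (so a half turn about z gives the same grasp; the last joint's range is limited). The gripper opens to 85 mm and grips with 20 to 120 N. Pads are 22 mm wide; open, the fingers measure 114 mm over their backs; the gripper's body (76 mm by 85 mm) begins 54 mm behind the grasp point. The pads swing forward as they close: fully open they stand 13 mm farther back than shut.
Start: joints at [-1.288, 0.241, 0.005, 1.335, 0, 1.571], TCP at [0.14, -0.48, 0.231] pointing down, gripper open.
Joint ranges: [-2.72, 2.72], [-1.05, 1.87], [-1.09, 1.28], [-1.99, 2.15], [-1.42, 1.44], [-3.14, 3.14]. Speed limits (rad/s): [2.79, 2.79, 3.14, 3.14, 3.14, 3.14].

### API

Orientations are given as a unit quaternion [x, y, z, w].
In Python, from workcell import bot gives the robot as it stands. The module is installed in compiled form; this text tells all that it offers.
- The arm moves only by the shell command python3 -m jog 'ROWS' [OPENING]. ROWS is JSON, a list that holds one entry, the list of rows, each a list of 6 numbers: the shift along the tool's x, y, z in m, then the turn, a rotation vector about the tool's x, y, z in degrees. In form: [[[dx, dy, dz, wx, wy, wz], ...]]. A call has 1 to 12 rows; each row shifts and turns the pose as measured when the row begins, along the tool's axes as they then stand; what a row does not reach is not made up. A row lasts 1/8 s, in which the tool goes at most 62.5 mm and 10.7 degrees, less where a joint would pass 70% of its speed; a pose out of reach is approached as far as the arm can. A call is refused whole if a number of a shift passes 0.0625 or a number of a turn 10.7, either way. A call with a gripper value outside its range is refused whole. OPENING is the finger opening in m, from 0 to 0.0854, set as the call begins (- or left out, the last holds). The fingers move at their own pace and stop on an object; the grip force is fixed at half the most. Time passes only in rows, so rows that do not move let the fingers close. It gives the time, the measured TCP pose, the force and the opening at its end, in the units of the state.
- bot.get_obs(): the state, without advancing time (a new reading comes with each control period).
- bot.camera(name): name is "side" or "top" or "wrist"; returns a dict with "pixels" (400x640x3 uint8, red, green, blue), "fx", "fy", "cx", "cy" (pixels), "rvec" (rotation vector, rad) and "tvec" (3), from world to camera coordinates, as OpenCV has them. Camera axes: x right, y down, z forward; pixel columns grow to the right and rows downward; lengths in m; the calibration is good to about 2 mm. The wrist camera is an equidistant fisheye: a pixel r from the principal point sees the ray r / f radians off the axis. A picture is of the moment at which its call begins. There is no depth.
- bot.job_done(): hands the job in, once; it reports no verdict.
The state is a dict: "clock": time; "joint_pos": joint angles; "joint_vel": joint speeds; "tau": joint torques, N m; "eef_pos": TCP position; "tool_rot": TCP orientation; "ft_force": force on the tool from outside, world axes, zero at the start; "ft_torque": the same for the moment, N m; "grip_width": finger opening in m.
Only numpy, scipy, OpenCV 4.12 (cv2) and the standard library are available. Lean on these libraries where they do the work, as an engineer would, in place of code of your own. Each camera call takes 0.05 s, during which the arm holds its last target. There are 200 camera calls.

### The job

Set up the sawing jig with all the pine blanks lying on the bench: draw the steel lock slide fully back, pull the sliding fence wide open and swing the long aluminium guide bar well aside, then lay every blank flat on the bed in one row between the fences, long side along the fences. Push the fence in until it holds the whole row tight against the fixed fence, then flip the cam lever right down flat to lock it, and last swing the guide bar back over the row to its stop. Do not disturb the glue bottle, the coping saw or the pot.

Things in the scene. Friction and masses are not known exactly. Their poses are not given: they have to be found in the camera images.
- jig: plywood bed of the jig, fixed, 12 mm thick. Origin under the bed at bench level; x runs along the row (roughly away from the robot), y to the left, z up. Bed x -170 to 155, y -145 to 100, top at z 12. Lengths given for the jig's parts below are mm in this frame
- fixed_face (a point): middle of the inner face of the fixed fence (dark wood, x -115 to 115, 20 thick, top at z 26, so 16 mm of a blank stands above it): x 0, y 60, z 19. The row lies against this face
- striker_top (a point): top of the small fixed steel striker block that catches the cam lever: x -85 to -65, y -86 to -71, z 12 to 38
- lock (a joint): steel lock slide (bolt 70 x 18 x 18 behind the tail of the sliding fence; while it is in, the fence cannot open). 0 = in, 0.045 m = fully drawn back, along +x of the jig; friction about 2 N, stays where left. It is clear of the fence beyond 0.031
- lock_knob (a point): centre of the lock slide's upright black grip: 14 along x, 18 along y, 36 tall, top at z 66; at x 90, y -77, z 48 when the slide is in
- fence (a joint): sliding fence of dark wood, face block 230 x 20, top at z 26, and behind it a plate x -60 to 60, top at z 24. 0 = fully in (face at y 30, 30 mm gap to the fixed fence, back of the plate at y -65), 0.072 m = fully open along -y (102 mm gap); a row of blanks held tight stops it at 0.010. Friction about 4 N, stays where left
- fence_handle (a point): centre of the fence's upright light-wood handle: 40 along x, 16 along y, z 24 to 70; at x 40, y -40, z 47 when the fence is at 0; moves with the fence
- cam (a joint): cam lever on the sliding fence, axis along y. 0 = free, upright, leaning 0.2 rad towards +x; grows as it is flipped towards -x; 1.77 rad = flat, locked, caught in front of the striker so that the fence cannot open. Goes flat only with the fence in against the blanks (below 0.013). Turns at 0.08 N m (1 to 2 N at the end), stays where left
- cam_pivot (a point): axis of the cam lever, on the fence: x -40, y -50, z 36 when the fence is at 0. The lever is a steel strip 14 wide and 10 thick, 64 long from here, with a ball at its end
- cam_ball (a point): centre of the black ball, 20 mm in diameter, at the end of the cam lever, 70 mm from the pivot
- bar (a joint): long flat aluminium guide bar, 290 x 30 x 10 mm, underside at z 48, above blanks and fences, on a vertical pivot at its near end. 0 = over the row, along x, at its stop; grows as the free end swings to the left, up to 1.75 rad; well aside is beyond 1 rad. Turns at 0.12 N m (0.5 N at the pin), stays where left
- bar_pivot (a point): pivot axis of the guide bar, at x -150, y 40, z 53, on a fixed post 20 mm across; the bar begins 15 mm behind it
- bar_pin (a point): middle of the upright black pin near the bar's free end, 260 mm from the pivot: 16 mm in diameter, z 58 to 94
- blank1_mid (a point): centre of a pine blank 70 x 40 x 30 mm (x long, y wide, z up), about 60 g, lying flat on the bench to the right of the jig; two or three of the four are there
- blank2_mid (a point): centre of a pine blank 70 x 40 x 30 mm (x long, y wide, z up), about 60 g, lying flat on the bench to the right of the jig; two or three of the four are there
- blank3_mid (a point): centre of a pine blank 70 x 40 x 30 mm (x long, y wide, z up), about 60 g, lying flat on the bench to the right of the jig; two or three of the four are there
- blank4_mid (a point): centre of a pine blank 70 x 40 x 30 mm (x long, y wide, z up), about 60 g, lying flat on the bench to the right of the jig; two or three of the four are there
- glue: white glue bottle, 60 mm across, 130 mm tall, origin under its centre; leave alone
- saw: coping saw lying on the bench, about 130 x 260 mm, leave alone
- pot: grey plastic pot 80 mm across, 100 mm tall, leave alone
Mind the look-alikes: they are no part of the job. What is shaped like the part that bears blank3_mid but orange is not meant. Leave any red look-alike of the part that bears blank2_mid alone.

How it is judged:
On the way, in this order (a step that is already met when the one before it is completed fails the run):
1. the lock slide is fully drawn back (value of joint lock above 0.035 m), for 0.2 s.
2. the sliding fence is wide open and the guide bar is well aside (value of joint fence above 0.06 m and value of joint bar above 1 rad), for 0.2 s.
3. every blank lies flat on the bed between the fences, let go (z of blank1_mid in the frame of jig between 0.023 and 0.031 m and angle between the z axis of each of blank1_mid, blank2_mid, blank3_mid, blank4_mid and the z axis of jig, either way round below 0.12 rad and x of blank1_mid in the frame of jig between -0.11 and 0.11 m and y of blank1_mid in the frame of jig between -0.035 and 0.045 m and contact force between the fingers and blank1 below 0.1 N and z of blank2_mid in the frame of jig between 0.023 and 0.031 m and x of blank2_mid in the frame of jig between -0.11 and 0.11 m and y of blank2_mid in the frame of jig between -0.035 and 0.045 m and contact force between the fingers and blank2 below 0.1 N and z of blank3_mid in the frame of jig between 0.023 and 0.031 m and x of blank3_mid in the frame of jig between -0.11 and 0.11 m and y of blank3_mid in the frame of jig between -0.035 and 0.045 m and contact force between the fingers and blank3 below 0.1 N and z of blank4_mid in the frame of jig between 0.023 and 0.031 m and x of blank4_mid in the frame of jig between -0.11 and 0.11 m and y of blank4_mid in the frame of jig between -0.035 and 0.045 m and contact force between the fingers and blank4 below 0.1 N), for 0.2 s.
4. the fence holds the row tight against the fixed fence, the cam lever still up (value of joint fence below 0.0132 m and z of blank1_mid in the frame of jig between 0.023 and 0.031 m and angle between the z axis of each of blank1_mid, blank2_mid, blank3_mid, blank4_mid and the z axis of jig, either way round below 0.12 rad and x of blank1_mid in the frame of jig between -0.11 and 0.11 m and y of blank1_mid in the frame of jig between 0.0355 and 0.0445 m and angle between the x axis of each of blank1_mid, blank2_mid, blank3_mid, blank4_mid and the x axis of jig, either way round below 0.08 rad and z of blank2_mid in the frame of jig between 0.023 and 0.031 m and x of blank2_mid in the frame of jig between -0.11 and 0.11 m and y of blank2_mid in the frame of jig between 0.0355 and 0.0445 m and z of blank3_mid in the frame of jig between 0.023 and 0.031 m and x of blank3_mid in the frame of jig between -0.11 and 0.11 m and y of blank3_mid in the frame of jig between 0.0355 and 0.0445 m and z of blank4_mid in the frame of jig between 0.023 and 0.031 m and x of blank4_mid in the frame of jig between -0.11 and 0.11 m and y of blank4_mid in the frame of jig between 0.0355 and 0.0445 m and value of joint cam below 1.2 rad), for 0.2 s.
5. the cam lever is down flat, the guide bar still aside (value of joint fence below 0.0132 m and z of blank1_mid in the frame of jig between 0.023 and 0.031 m and angle between the z axis of each of blank1_mid, blank2_mid, blank3_mid, blank4_mid and the z axis of jig, either way round below 0.12 rad and x of blank1_mid in the frame of jig between -0.11 and 0.11 m and y of blank1_mid in the frame of jig between 0.0355 and 0.0445 m and angle between the x axis of each of blank1_mid, blank2_mid, blank3_mid, blank4_mid and the x axis of jig, either way round below 0.08 rad and z of blank2_mid in the frame of jig between 0.023 and 0.031 m and x of blank2_mid in the frame of jig between -0.11 and 0.11 m and y of blank2_mid in the frame of jig between 0.0355 and 0.0445 m and z of blank3_mid in the frame of jig between 0.023 and 0.031 m and x of blank3_mid in the frame of jig between -0.11 and 0.11 m and y of blank3_mid in the frame of jig between 0.0355 and 0.0445 m and z of blank4_mid in the frame of jig between 0.023 and 0.031 m and x of blank4_mid in the frame of jig between -0.11 and 0.11 m and y of blank4_mid in the frame of jig between 0.0355 and 0.0445 m and value of joint bar above 0.8 rad and value of joint cam above 1.66 rad), for 0.2 s.
At the end, for the whole second after the job is handed in: every blank lies flat on the bed in the row, against the fixed fence within 4.5 mm and parallel to it within 0.08 rad, the fence closed on them (fence joint below 0.0132), the cam lever down flat (above 1.66 rad), the guide bar over the row (below 0.08 rad), all at rest (value of joint fence below 0.0132 m and z of blank1_mid in the frame of jig between 0.023 and 0.031 m and angle between the z axis of each of blank1_mid, blank2_mid, blank3_mid, blank4_mid and the z axis of jig, either way round below 0.12 rad and x of blank1_mid in the frame of jig between -0.11 and 0.11 m and y of blank1_mid in the frame of jig between 0.0355 and 0.0445 m and angle between the x axis of each of blank1_mid, blank2_mid, blank3_mid, blank4_mid and the x axis of jig, either way round below 0.08 rad and z of blank2_mid in the frame of jig between 0.023 and 0.031 m and x of blank2_mid in the frame of jig between -0.11 and 0.11 m and y of blank2_mid in the frame of jig between 0.0355 and 0.0445 m and z of blank3_mid in the frame of jig between 0.023 and 0.031 m and x of blank3_mid in the frame of jig between -0.11 and 0.11 m and y of blank3_mid in the frame of jig between 0.0355 and 0.0445 m and z of blank4_mid in the frame of jig between 0.023 and 0.031 m and x of blank4_mid in the frame of jig between -0.11 and 0.11 m and y of blank4_mid in the frame of jig between 0.0355 and 0.0445 m and linear speed of each of blank1, blank2, blank3, blank4 below 0.01 m/s and value of joint cam above 1.66 rad and value of joint bar below 0.08 rad and velocity of joint bar below 0.05 rad/s); the robot touches nothing.
It fails at once if the glue bottle is disturbed (moved 3 cm) (distance of glue from where it was at the start of the episode above 0.03 m).
It fails at once if the coping saw is disturbed (moved 3 cm) (distance of saw from where it was at the start of the episode above 0.03 m).
It fails at once if the pot is disturbed (moved 3 cm) (distance of pot from where it was at the start of the episode above 0.03 m).
Of blank1, blank2, blank3, blank4 only 2 to 3 are there at a start; the rules pass over those that are not, and their reading is None.
At some moment in a run one of blank1, blank2, blank3, blank4 may be knocked a few centimetres aside while the robot is not near it.
Once in a run the grip may slacken for a moment while it holds something.
It also fails if it takes over 210 s, if anything falls off the work surface, if the arm or the gripper's body presses on something with over 40 N, if the wrist force passes 120 N, or if a joint passes its speed limit or range.

## Working session

There is one attempt and no reset: what is moved stays moved. The work goes in short steps, Python scripts to look and compute and a shell command to move; the robot and the scene stay as the last step left them, time stands still between calls to the robot, and variables do not carry over. Pictures are saved under pics/ and viewed, on a budget of 14 in all, crops included, one or two more only if the job needs it, and the job is handed in when it is done.

```bash
mkdir -p pics
cat > h.py <<'E'
import numpy as np, cv2
from scipy.spatial.transform import Rotation as R
from workcell import bot
def snap(name,fn):
    c=bot.camera(name); cv2.imwrite('pics/'+fn,c['pixels'][:,:,::-1]); 
    np.save('pics/'+fn+'.npy',{k:np.array(v) for k,v in c.items()},allow_pickle=True); return c
def load(fn): return np.load('pics/'+fn+'.npy',allow_pickle=True).item()
def pix2w(c,u,v,z,fish=False):
    Rm=R.from_rotvec(c['rvec']).as_matrix(); t=np.array(c['tvec'])
    x=(u-c['cx'])/c['fx']; y=(v-c['cy'])/c['fy']
    if fish:
        r=np.hypot(x,y); d=np.array([np.sin(r)*x/max(r,1e-9),np.sin(r)*y/max(r,1e-9),np.cos(r)])
    else: d=np.array([x,y,1.])
    o=-Rm.T@t; d=Rm.T@d
    return o+d*(z-o[2])/d[2]
def w2pix(c,p,fish=False):
    q=R.from_rotvec(c['rvec']).as_matrix()@np.array(p)+np.array(c['tvec'])
    if fish:
        r=np.hypot(q[0],q[1]); th=np.arctan2(r,q[2]); x,y=q[:2]/r*th
    else: x,y=q[:2]/q[2]
    return np.array([c['cx']+c['fx']*x,c['cy']+c['fy']*y])
E
python3 -c "
from h import *
for n in ['top','side']:
    c=snap(n,n+'0.png'); print(n,c['fx'],-R.from_rotvec(c['rvec']).as_matrix().T@c['tvec'])
o=bot.get_obs();print(o,bot.grasp_offset)"
```

```text
top 505.8667557735375 [0.26557921 0.01657926 1.71687596]
side 427.1141046736421 [0.39752235 0.89865411 0.88834579]
{'clock': 0.1, 'joint_pos': array([-1.28801208e+00,  2.41358355e-01,  3.87254410e-03,  1.33515531e+00,
        2.44731072e-05,  1.57080969e+00]), 'joint_vel': array([-0.00144601, -0.00085286,  0.00236052,  0.00022358,  0.00019801,
        0.00019456]), 'tau': array([-1.16770105e-03, -3.73138833e+01,  2.53009951e+01,  1.08919654e-02,
       -6.27227610e-05,  1.35245543e-05]), 'eef_pos': array([ 0.13937132, -0.47961936,  0.23049679]), 'tool_rot': array([ 9.90021298e-01,  1.40914795e-01, -1.17877421e-04, -9.14917138e-04]), 'ft_force': array([-0.32784956,  0.01509683, -0.13749446]), 'ft_torque': array([ 0.02571839, -0.02601516, -0.02716664]), 'grip_width': 0.08557365252999552} 0.0187
```

View pics/top0.png

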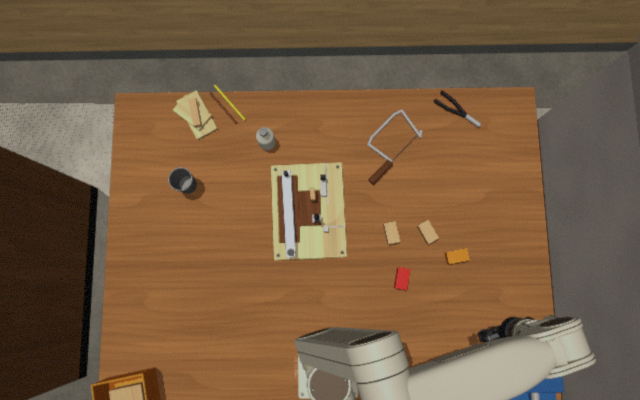

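View pics/side0.png

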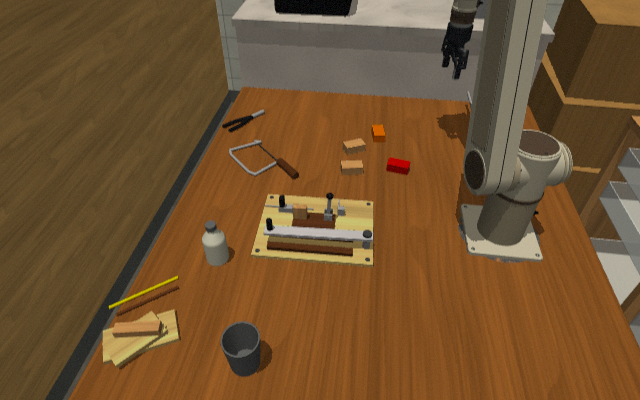

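Top view: the jig bed spans about (271,165)–(346,258). There are two pine blanks at (392,233) and (428,232), with a red look-alike at (403,279) and an orange one at (457,256). The saw is at (395,140), the glue at (265,138) and the pot at (182,181). In the side view the cam is upright at (329,203).

```bash
cat >> h.py <<'E'
def blobs(c,roi,z,cond):
    u0,v0,u1,v1=roi; im=c['pixels'][v0:v1,u0:u1].astype(np.uint8)
    m=cond(cv2.cvtColor(im,cv2.COLOR_RGB2HSV).astype(int)).astype(np.uint8)
    n,l,s,_=cv2.connectedComponentsWithStats(m); out=[]
    for i in range(1,n):
        if s[i,4]<60: continue
        ys,xs=np.where(l==i); w=np.array([pix2w(c,x+u0,y+v0,z)[:2] for x,y in zip(xs,ys)])
        out.append((s[i,4],cv2.minAreaRect((w*1000).astype(np.float32)),w.mean(0)))
    return out
E
python3 -c "
from h import *
c=load('top0.png'); im=cv2.cvtColor(c['pixels'],cv2.COLOR_RGB2HSV)
for p in [(300,150),(335,240),(335,200),(392,233),(428,232),(360,230)]: print(p,im[p[1],p[0]])
P=[pix2w(c,*p,.012)[:2] for p in [(271,165),(342,163),(346,258),(275,260)]]
for p in P: print(p.round(4))
J=np.array([[155,100],[155,-145],[-170,-145],[-170,100]])/1000.
P=np.array(P); a=P-P.mean(0); b=J-J.mean(0)
th=np.arctan2((b[:,0]*a[:,1]-b[:,1]*a[:,0]).sum(),(a*b).sum()); Rm=np.array([[np.cos(th),-np.sin(th)],[np.sin(th),np.cos(th)]])
print('jig th',np.degrees(th),'t',P.mean(0)-Rm@J.mean(0))
for roi in [(262,155,356,268),(375,210,445,250)]:
  z=.012 if roi[0]<300 else .03
  for b in blobs(c,roi,z,lambda h:(h[...,2]>165)&(h[...,1]>60)): print(b)
big=cv2.resize(c['pixels'][155:290,250:480,::-1],None,fx=3.4,fy=3.4,interpolation=cv2.INTER_CUBIC); cv2.imwrite('pics/top0z.png',big)
"
```

```text
(300, 150) [ 15 152 154]
(335, 240) [ 20  96 184]
(335, 200) [ 25  83 191]
(392, 233) [ 18 103 191]
(428, 232) [ 18 100 192]
(360, 230) [ 14 158 145]
[0.6719 0.1838]
[ 0.6753 -0.0618]
[ 0.3487 -0.0683]
[0.3451 0.1697]
jig th 1.4530315889984597 t [0.51716468 0.0785338 ]
(np.int32(1134), ((568.8360595703125, -24.220603942871094), (219.13461303710938, 80.2874984741211), 1.7800345420837402), array([ 0.55721563, -0.02994399]))
(np.int32(1444), ((512.7381591796875, 87.90756225585938), (324.5011901855469, 185.35772705078125), 1.8192921876907349), array([0.57247634, 0.10758912]))
(np.int32(1392), ((406.72479248046875, 13.572975158691406), (107.56555938720703, 161.27674865722656), 1.9062526226043701), array([0.40314403, 0.01402273]))
(np.int32(240), ((432.2798767089844, -221.56021118164062), (68.76133728027344, 38.82249069213867), 10.968523979187012), array([ 0.43237316, -0.22163195]))
(np.int32(243), ((433.9335021972656, -342.9898376464844), (68.47022247314453, 39.04437255859375), 27.158321380615234), array([ 0.4336865 , -0.34322248]))
```

View pics/top0z.png

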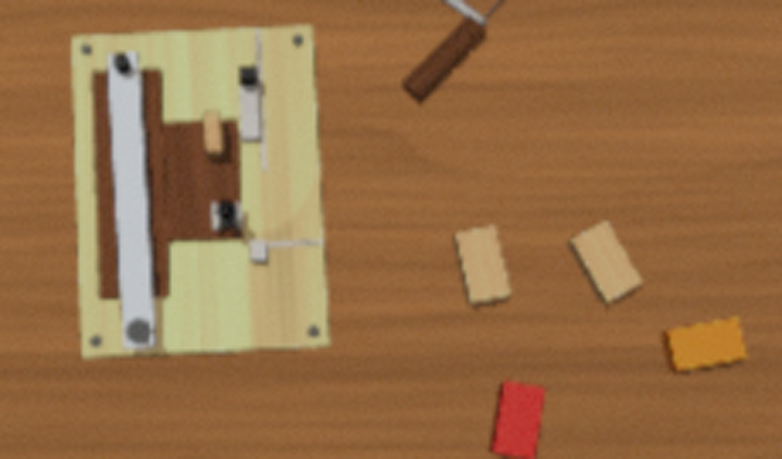

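Zoomed, the lock knob is at about (249,75), the handle at (212,133), the cam ball at (227,213) and the bar pivot at (138,330), so all jig parts agree with the description. The jig is turned about +1.8°. I'll refine its pose, then go to the lock.

```bash
cat >> h.py <<'E'
import os,json
JT=json.load(open('jig.json')) if os.path.exists('jig.json') else [.5172,.0785,1.8]
def j2w(x,y):
    a=np.radians(JT[2]); return np.array([JT[0]+(x*np.cos(a)-y*np.sin(a))/1e3, JT[1]+(x*np.sin(a)+y*np.cos(a))/1e3])
def w2j(p):
    a=np.radians(JT[2]); d=(np.array(p[:2])-JT[:2])*1e3; return np.array([d[0]*np.cos(a)+d[1]*np.sin(a),-d[0]*np.sin(a)+d[1]*np.cos(a)])
def delta(w,z,psi=None):
    "tool-frame shift (mm) and turn (deg) from now to world xy, TCP z, heading psi deg, pointing down"
    psi=JT[2] if psi is None else psi
    o=bot.get_obs(); Rt=R.from_quat(o['tool_rot']); p=o['eef_pos']
    T=R.from_euler('z',psi,degrees=True)*R.from_euler('x',180,degrees=True)
    d=Rt.inv().apply(np.array([w[0],w[1],z])-p)*1e3
    print('shift mm',d.round(1),'turn',(Rt.inv()*T).as_rotvec(degrees=True).round(1),'| tool jig',w2j(p).round(1),'z',(p[2]*1e3).round(1),'f',o['ft_force'].round(1),'t',round(o['clock'],1),'g',round(o['grip_width'],4))
E
python3 -c "
from h import *
c=load('top0.png')
u0,v0,u1,v1=262,155,356,268
h=cv2.cvtColor(c['pixels'][v0:v1,u0:u1],cv2.COLOR_RGB2HSV).astype(int)
m=((h[...,2]>165)&(h[...,1]>60)).astype(np.uint8)
n,l,s,_=cv2.connectedComponentsWithStats(m)
ys,xs=np.where((l>0)&(s[l,4]>300))
w=np.array([pix2w(c,x+u0,y+v0,.012)[:2] for x,y in zip(xs,ys)])*1e3
(cx,cy),sz,an=cv2.minAreaRect(w.astype(np.float32)); print(cx,cy,sz,an)
an=an if an<45 else an-90
t=np.array([cx,cy])-R.from_euler('z',an,degrees=True).apply([-7.5,-22.5,0])[:2]; print(t)
json.dump([t[0]/1e3,t[1]/1e3,an],open('jig.json','w'))
for n,(x,y,z) in dict(knob=(90,-77,66),handle=(40,-40,70),pivot=(-150,40,60),pin=(110,40,94),ball=(-26,-50,105)).items():
  JT[:]=[t[0]/1e3,t[1]/1e3,an]; q=w2pix(c,[*j2w(x,y),z/1e3]); print(n,q.round(1),'zoom',((q-[250,155])*3.4).round(0))
delta(j2w(62,-77),.15)"
```

```text
513.7124633789062 57.23309326171875 (324.5011901855469, 246.73760986328125) 1.8192921876907349
[520.49436851  79.9598564 ]
knob [322.7 177.7] zoom [247.  77.]
handle [312.3 192.8] zoom [212. 128.]
pivot [290.4 251.6] zoom [137. 329.]
pin [286.9 171.7] zoom [125.  57.]
ball [316.1 210.9] zoom [225. 190.]
shift mm [ 563.  -340.9   81.1] turn [-0.1  0.  14.4] | tool jig [-398.7 -547.2] z 230.5 f [-0.3  0.  -0.1] t 0.1 g 0.0856
```

```bash
python3 -m jog '[[[0.06,-0.036,0,0,0,0],[0.06,-0.036,0,0,0,0],[0.06,-0.036,0,0,0,0],[0.06,-0.036,0,0,0,0],[0.06,-0.036,0,0,0,0],[0.06,-0.036,0,0,0,0],[0.06,-0.036,0,0,0,0],[0.05,-0.03,0,0,0,0],[0,0,0.04,0,0,7],[0,0,0.02,0,0,7.4],[0,0,0,0,0,0]]]' 0 && python3 -c "
from h import *
delta(j2w(62,-77),.12)
c=snap('wrist','w1.png'); snap('top','top1.png')"
```

```text
clock: 1.48
eef_pos: [0.4828, -0.1093, 0.1655]
tool_rot: [1.0, 0.012, -0.002, -0.002]
ft_force: [0.3, 0.7, -0.3]
grip_width: 0.0
shift mm [ 105.  -111.7   45.7] turn [-0.2  0.2 -0.5] | tool jig [ -43.7 -188. ] z 165.5 f [ 0.3  0.7 -0.3] t 1.5 g 0.0
```

View pics/w1.png

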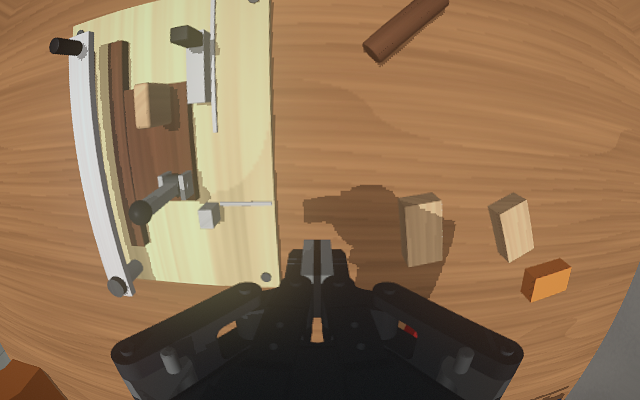

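View pics/top1.png

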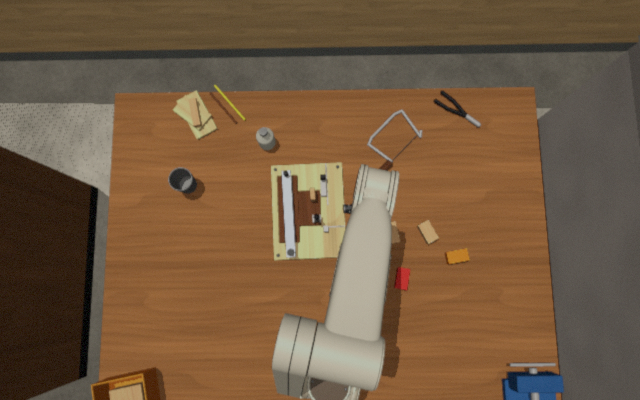

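Wrist view: knob at (186,35), handle at (158,105), cam ball at (141,212). The top view shows no third blank where the arm used to be, so there are two. I'll check the jig pose against these pixels.

```bash
python3 -c "
from h import *
c=load('w1.png')
print('knob',w2pix(c,[*j2w(90,-77),.066],True),'bedcornerR near(280,287)',w2pix(c,[*j2w(-170,-145),.012],True),'striker (210,207)',w2pix(c,[*j2w(-75,-78),.038],True),'handle top(155,88)',w2pix(c,[*j2w(40,-40),.07],True))
for q in (0,.2,.4,.6):
  a=.2-q; print('ball',q,w2pix(c,[*j2w(-40+70*np.sin(a),-50),.036+.07*np.cos(a)],True))
delta(j2w(62,-77),.043)"
```

```text
knob [179.90720235  41.11969213] bedcornerR near(280,287) [280.39719194 287.24616759] striker (210,207) [205.3572854  218.85304479] handle top(155,88) [141.46054434 104.66261061]
ball 0 [138.35414606 190.95577391]
ball 0.2 [140.4150086  208.50555033]
ball 0.4 [144.42410839 224.2861741 ]
ball 0.6 [149.90628434 237.32286242]
shift mm [ 103.7 -112.2  124.7] turn [-0.2 -0.  -0.5] | tool jig [ -42.7 -188.7] z 167.3 f [-0.7  0.7  0.5] t 1.6 g 0.0
```

```bash
python3 -m jog '[[[0.052,-0.056,0.02,0,0,0],[0.05,-0.056,0.02,0,0,0],[0,0,0.02,0,0,0],[0,0,0.045,0,0,0],[0,0,0.02,0,0,0],[0,0,0,0,0,0]]]' 0 && python3 -c "
from h import *
delta(j2w(62,-77),.042)"
```

```text
clock: 2.33
eef_pos: [0.5749, -0.0178, 0.0563]
tool_rot: [1.0, 0.013, 0.009, -0.0]
ft_force: [-0.4, 0.3, -0.4]
grip_width: -0.0
shift mm [ 10.3 -22.5  14.5] turn [-0.  -1.1 -0.3] | tool jig [ 51.3 -99.4] z 56.3 f [-0.4  0.3 -0.4] t 2.3 g -0.0
```

```bash
python3 -m jog '[[[0.005,-0.023,0.005,0,-1,0],[0.005,-0.005,0.01,0,0,0],[0.012,0,0,0,0,0],[0.012,0,0,0,0,0],[0.012,0,0,0,0,0],[0.012,0,0,0,0,0],[0.012,0,0,0,0,0]]]' 0 && python3 -c "
from h import *
delta(j2w(117,-77),.042)"
```

```text
clock: 3.2
eef_pos: [0.6401, 0.0097, 0.0466]
tool_rot: [1.0, 0.014, -0.005, -0.001]
ft_force: [-29.5, 1.4, 19.6]
grip_width: -0.0001
shift mm [-0.2  2.9  4.6] turn [-0.1  0.6 -0.3] | tool jig [117.3 -74.1] z 46.6 f [-29.5   1.4  19.6] t 3.2 g -0.0001
```

```bash
python3 -m jog '[[[-0.01,0,0,0,0,0],[-0.005,0,-0.04,0,0,0],[0,0,-0.03,0,0,0],[0,-0.04,0,0,0,0],[0,-0.035,0,0,0,0],[0,0,0,0,0,0]]]' 0 && python3 -c "
from h import *
print(bot.get_obs()['joint_pos'].round(2))
delta(j2w(110,8),.068); c=snap('wrist','w2.png')"
```

```text
clock: 3.95
eef_pos: [0.6241, 0.0562, 0.1199]
tool_rot: [0.999, 0.04, -0.004, -0.012]
ft_force: [0.7, 0.2, -1.3]
grip_width: -0.0001
[0.08 0.56 0.19 1.21 0.02 3.14]
shift mm [  9.2 -33.4  52.7] turn [-1.4  0.5  2.7] | tool jig [102.8 -27.1] z 119.9 f [ 0.7  0.2 -1.3] t 4.0 g -0.0001
```

View pics/w2.png

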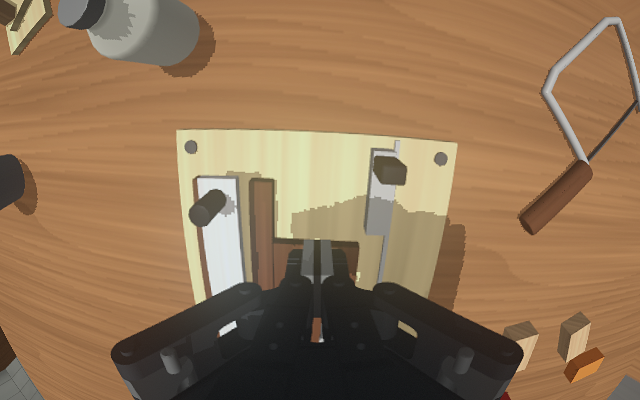

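The slide is drawn back: the knob is at (390,170), beyond its start. Joint 6 is at its limit with this heading, so I'll turn the tool the other way during the bar swing.

```bash
cat >> h.py <<'E'
def bart(b,back=22.5,z=.068):
    "delta to the pushing pose for bar angle b (deg), heading along the bar"
    a=np.radians(b); x=-150+260*np.cos(a)+back*np.sin(a); y=40+260*np.sin(a)-back*np.cos(a)
    print(b,end=' '); delta(j2w(x,y),z,JT[2]+b)
E
python3 -m jog '[[[0.007,-0.02,0.01,-1,0,-6],[0.01,-0.015,0.022,0,0,-4],[0,0,0.022,0,0,0],[0,0,0,0,0,0]]]' 0 && python3 -c "
from h import *
for b in (0,12,20,30): bart(b)"
```

```text
clock: 4.5
eef_pos: [0.6342, 0.0927, 0.0606]
tool_rot: [0.992, 0.129, -0.007, -0.002]
ft_force: [-0.3, -0.9, 1.2]
grip_width: -0.0002
0 shift mm [-2.1 -9.1 -7.3] turn [-0.3  0.7 13. ] | tool jig [114.    9.1] z 60.6 f [-0.3 -0.9  1.2] t 4.5 g -0.0002
12 shift mm [  9.1 -62.5  -7.1] turn [-0.4  0.7  1. ] | tool jig [114.    9.1] z 60.6 f [-0.3 -0.9  1.2] t 4.5 g -0.0002
20 shift mm [ 10.3 -98.9  -6.9] turn [-0.4  0.7 -7. ] | tool jig [114.    9.1] z 60.6 f [-0.3 -0.9  1.2] t 4.5 g -0.0002
30 shift mm [   4.7 -144.    -6.5] turn [ -0.5   0.6 -17. ] | tool jig [114.    9.1] z 60.6 f [-0.3 -0.9  1.2] t 4.5 g -0.0002
```

```bash
python3 -m jog '[[[0.001,-0.008,-0.007,0,0,0],[0.003,-0.025,0,0,0,0],[0.003,-0.03,0,0,0,0],[0.001,-0.03,0,0,0,-4],[0.0,-0.03,0,0,0,-6]]]' 0 && python3 -c "
from h import *
for b in (15,25,35,50): bart(b)"
```

```text
clock: 5.12
eef_pos: [0.6121, 0.2134, 0.075]
tool_rot: [0.977, 0.213, -0.002, -0.002]
ft_force: [-0.5, 0.3, 0.1]
grip_width: 0.0004
15 shift mm [-7.1 45.8  6.8] turn [-0.3  0.2  7.8] | tool jig [ 95.8 130.5] z 75.0 f [-0.5  0.3  0.1] t 5.1 g 0.0004
25 shift mm [-1.   0.7  7. ] turn [-0.3  0.2 -2.2] | tool jig [ 95.8 130.5] z 75.0 f [-0.5  0.3  0.1] t 5.1 g 0.0004
35 shift mm [ -2.8 -44.7   7.2] turn [ -0.3   0.2 -12.2] | tool jig [ 95.8 130.5] z 75.0 f [-0.5  0.3  0.1] t 5.1 g 0.0004
50 shift mm [ -20.1 -110.6    7.7] turn [ -0.4   0.1 -27.2] | tool jig [ 95.8 130.5] z 75.0 f [-0.5  0.3  0.1] t 5.1 g 0.0004
```

```bash
python3 -m jog '[[[0,-0.036,0.003,0,0,-10],[0,-0.036,0.003,0,0,-8],[0,-0.036,0,0,0,-8],[0,-0.036,0,0,0,-8]]]' 0 && python3 -c "
from h import *
for b in (45,55,80): bart(b)"
```

```text
clock: 5.62
eef_pos: [0.5263, 0.3297, 0.0772]
tool_rot: [0.868, 0.497, 0.005, -0.002]
ft_force: [0.9, 0.0, -0.5]
grip_width: 0.0
45 shift mm [-16.   52.6   9.2] turn [ 0.  -0.6 12.8] | tool jig [ 13.7 249.4] z 77.2 f [ 0.9  0.  -0.5] t 5.6 g 0.0
55 shift mm [-6.   8.2  9.2] turn [ 0.1 -0.6  2.8] | tool jig [ 13.7 249.4] z 77.2 f [ 0.9  0.  -0.5] t 5.6 g 0.0
80 shift mm [ -15.3 -104.4    8.9] turn [  0.2  -0.5 -22.2] | tool jig [ 13.7 249.4] z 77.2 f [ 0.9  0.  -0.5] t 5.6 g 0.0
```

```bash
python3 -m jog '[[[-0.006,-0.036,0.004,0,0,-7],[-0.003,-0.036,0.004,0,0,-8],[-0.003,-0.036,0,0,0,-8],[0,-0.01,0,0,0,-2],[0,0,0,0,0,0]]]' 0 && python3 -c "
from h import *
for b in (75,85): bart(b)
snap('side','side2.png')"
```

```text
clock: 6.25
eef_pos: [0.4125, 0.3687, 0.0776]
tool_rot: [0.734, 0.679, 0.014, 0.0]
ft_force: [0.9, 1.0, -0.4]
grip_width: -0.0001
75 shift mm [-2.7 38.1 10.2] turn [ 1.  -1.2  8.7] | tool jig [-98.8 292. ] z 77.6 f [ 0.9  1.  -0.4] t 6.2 g -0.0001
85 shift mm [ 4.2 -6.8  9.5] turn [ 1.1 -1.1 -1.3] | tool jig [-98.8 292. ] z 77.6 f [ 0.9  1.  -0.4] t 6.2 g -0.0001
```

View pics/side2.png

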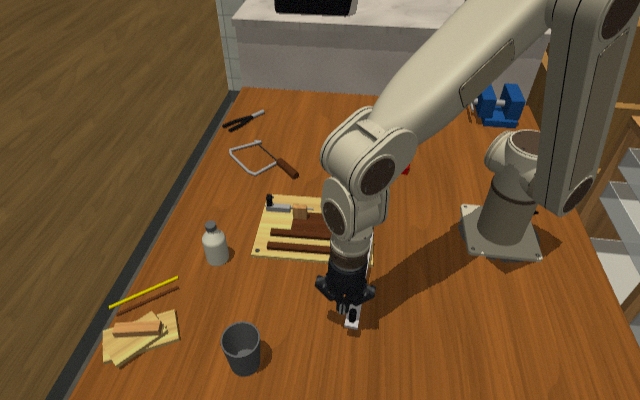

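The bar is aside at about 83°, with its free end at (352,320). Now up and away, turn half round, and go to the fence handle.

```bash
python3 -m jog '[[[0,0.02,0,0,0,0],[0,0.02,-0.03,0,0,0],[0,0.03,-0.05,0,0,-10],[-0.05,0.04,-0.01,0,0,0],[-0.06,0.02,0,0,0,0],[-0.06,0.02,0,0,0,0],[-0.06,0,0,0,0,0],[0,0,0,0,0,-10],[0,0,0,0,0,-10],[0,0,0,0,0,-10],[0,0,0,0,0,-10],[0,0,0,0,0,-10]]]' 0 && python3 -c "
from h import *
delta(j2w(40,-3),.12,JT[2]+180);print(bot.get_obs()['joint_pos'].round(2))"
```

```text
clock: 7.8
eef_pos: [0.6019, 0.1259, 0.1727]
tool_rot: [0.298, 0.954, 0.015, 0.015]
ft_force: [0.3, -0.5, 0.2]
grip_width: 0.0
shift mm [  8.  -64.6  50.2] turn [  1.7   1.8 -36.4] | tool jig [82.8 43.3] z 172.7 f [ 0.3 -0.5  0.2] t 7.8 g 0.0
[0.2  0.46 0.17 1.24 0.01 0.81]
```

```bash
python3 -m jog '[[[0,0,0,0.5,0.5,-10],[0,0,0,0.5,0.5,-10],[0,0,0,0,0,-10],[0.02,-0.02,0.02,0,0,-6],[0.02,-0.02,0.02,0,0,0],[0,0,0,0,0,0]]]' 0 && python3 -c "
from h import *
delta(j2w(40,-3),.045,JT[2]+180)"
```

```text
clock: 8.55
eef_pos: [0.569, 0.0789, 0.1318]
tool_rot: [-0.014, 1.0, 0.004, 0.011]
ft_force: [0.1, 0.2, -0.5]
grip_width: -0.0001
shift mm [10.3 -1.1 86.6] turn [ 0.5  1.2 -0.2] | tool jig [48.5 -2.6] z 131.8 f [ 0.1  0.2 -0.5] t 8.6 g -0.0001
```

```bash
python3 -m jog '[[[0.01,0,0.04,0,1,0],[0,0,0.046,0,0,0],[0,-0.015,0,0,0,0],[0,-0.015,0,0,0,0],[0,-0.015,0,0,0,0],[0,-0.015,0,0,0,0],[0,-0.015,0,0,0,0],[0,-0.015,0,0,0,0],[0,-0.01,0,0,0,0]]]' 0 && python3 -c "
from h import *
delta(j2w(40,-90),.045,JT[2]+180)"
```

```text
clock: 9.68
eef_pos: [0.5753, -0.0078, 0.0562]
tool_rot: [-0.015, 0.999, 0.029, 0.011]
ft_force: [0.8, 41.6, -14.3]
grip_width: -0.0003
shift mm [12.3 -1.2 10.9] turn [ 3.4  1.3 -0.1] | tool jig [ 52.  -89.4] z 56.2 f [  0.8  41.6 -14.3] t 9.7 g -0.0003
```

```bash
python3 -m jog '[[[0,0.012,0,0,0,0],[0,0.008,-0.045,2,0,0],[0,0,-0.035,1,0.5,0],[0.04,-0.06,0,0,0,0],[0.04,-0.06,0,0,0,0],[0.03,-0.06,0,0,0,-5],[0.02,-0.03,0,0,0,-4],[0,0,0,0,0,0]]]' 0.07 && python3 -c "
from h import *
delta([.4324,-.2216],.008,191); snap('wrist','w3.png'); snap('top','top3.png')
for n in ('w3','top3'):
  pass
c=load('top3.png')
for b in blobs(c,(375,210,445,250),.03,lambda h:(h[...,2]>165)&(h[...,1]>60)): print(b)"
```

```text
clock: 10.68
eef_pos: [0.4745, -0.203, 0.1595]
tool_rot: [-0.093, 0.995, -0.008, 0.027]
ft_force: [0.1, 0.2, -0.0]
grip_width: 0.0698
shift mm [ 52.6  -7.3 149.1] turn [-1.2  3.  -0.3] | tool jig [ -55.  -281.4] z 159.5 f [ 0.1  0.2 -0. ] t 10.7 g 0.0698
(np.int32(145), ((428.9183654785156, -345.9359130859375), (55.98613357543945, 37.961326599121094), 25.44913101196289), array([ 0.42685236, -0.34999239]))
```

View pics/w3.png

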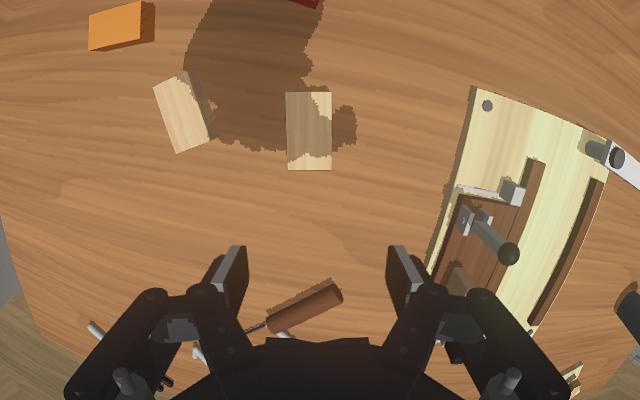

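The wrist view shows blank A at (286–332, 92–170), square to the image, with blank B at about (180,115). The fence is open.

```bash
python3 -c "
from h import *
c=load('w3.png')
for name,P in dict(A=[(286,92),(331,92),(332,170),(288,170)],B=[(153,87),(185,71),(210,137),(177,153)]).items():
  W=np.array([pix2w(c,*p,.03,True)[:2] for p in P]); print(name,W.mean(0).round(4)); d=(W[0]+W[1]-W[2]-W[3])/2; print(np.degrees(np.arctan2(d[1],d[0])).round(1),np.hypot(*d).round(3),np.hypot(*(W[0]-W[1])).round(3))
delta([.4324,-.2216],.008,191)"
```

```text
A [ 0.4327 -0.2203]
-168.4 0.069 0.038
B [ 0.4333 -0.3418]
-151.1 0.067 0.037
shift mm [ 54.2  -9.3 148.6] turn [-1.1  3.  -0.1] | tool jig [ -53.8 -279.2] z 159.0 f [ 0.2 -0.3  0.6] t 10.8 g 0.0701
```

Both agree within 2 mm. Going down on A.

```bash
python3 -m jog '[[[0.04,-0.008,0.03,-1,3,0],[0.013,-0.002,0.04,0,0,0],[0,0,0.03,0,0,0],[0,0,0,0,0,0]]]' 0.07 && python3 -c "
from h import *
delta([.4326,-.221],.008,191.3)"
```

```text
clock: 11.28
eef_pos: [0.4329, -0.2211, 0.0598]
tool_rot: [-0.097, 0.995, -0.004, 0.004]
ft_force: [0.1, 0.0, 0.4]
grip_width: 0.0696
shift mm [ 0.7  0.6 51.8] turn [-0.5  0.4 -0.1] | tool jig [ -97.1 -298.1] z 59.8 f [0.1 0.  0.4] t 11.3 g 0.0696
```

```bash
python3 -m jog '[[[0,0,0.03,0,0,0],[0,0,0.021,0,0,0],[0,0,0,0,0,0]]]' 0.07 && python3 -m jog '[[[0,0,0,0,0,0],[0,0,0,0,0,0],[0,0,0,0,0,0],[0,0,0,0,0,0]]]' 0.03 && python3 -m jog '[[[0,0,-0.04,0,0,0],[0,0,-0.04,0,0,0],[0,0,0,0,0,0]]]' && python3 -c "
from h import *
delta(j2w(40,10),.14,JT[2]+180)"
```

```text
clock: 11.65
eef_pos: [0.4399, -0.2218, 0.0131]
tool_rot: [-0.099, 0.995, -0.006, 0.008]
ft_force: [0.5, 0.3, 0.8]
grip_width: 0.0699
clock: 12.15
eef_pos: [0.444, -0.2228, 0.0183]
tool_rot: [-0.1, 0.995, -0.009, 0.012]
ft_force: [1.0, 0.0, -0.7]
grip_width: 0.038
clock: 12.52
eef_pos: [0.4413, -0.2215, 0.0999]
tool_rot: [-0.1, 0.995, -0.008, 0.011]
ft_force: [0.3, -0.5, -0.6]
grip_width: 0.0385
shift mm [-179.5  282.1  -41.6] turn [-1.   1.3  9.6] | tool jig [ -88.8 -298.8] z 99.9 f [ 0.3 -0.5 -0.6] t 12.5 g 0.0385
```

Blank A is held. Going round past the cam ball at height.

```bash
python3 -m jog '[[[-0.05,0.0,-0.05,0,0,5],[-0.06,0.03,-0.01,-0.5,1,4.5],[-0.03,0.06,0,0,0,0],[0,0.06,0,0,0,0],[0,0.06,0,0,0,0],[0,0.05,0,0,0,0]]]' && python3 -c "
from h import *
delta(j2w(51,10),.06,JT[2]+180); snap('wrist','w4.png')"
```

```text
clock: 13.28
eef_pos: [0.5575, 0.0574, 0.1427]
tool_rot: [-0.009, 1.0, -0.001, -0.005]
ft_force: [0.5, -0.2, -0.6]
grip_width: 0.0382
shift mm [-15.   34.2  82.5] turn [-0.1 -0.6 -0.8] | tool jig [ 36.3 -23.8] z 142.7 f [ 0.5 -0.2 -0.6] t 13.3 g 0.0382
```

View pics/w4.png

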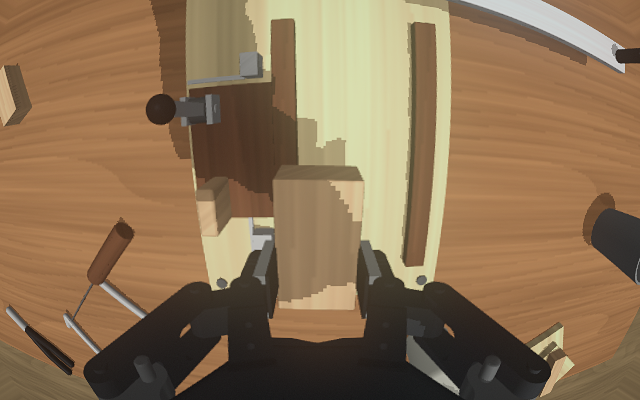

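The blank hangs level at (275–362, 168–310), clear between the fences. Lowering it.

```bash
python3 -m jog '[[[-0.01,0.025,0.03,0,0,0],[-0.005,0.01,0.03,0,0,-0.8],[0,0,0.025,0,0,0],[0,0,0.015,0,0,0]]]' && python3 -c "
from h import *
delta(j2w(51,10),.030,JT[2]+180)"
```

```text
clock: 13.82
eef_pos: [0.5687, 0.1026, 0.0362]
tool_rot: [-0.022, 1.0, 0.001, -0.007]
ft_force: [0.0, -0.5, -0.4]
grip_width: 0.038
shift mm [ -2.  -11.1   6.1] turn [ 0.1 -0.8  0.7] | tool jig [48.9 21.1] z 36.2 f [ 0.  -0.5 -0.4] t 13.8 g 0.038
```

```bash
python3 -m jog '[[[-0.002,-0.012,0,0,-0.8,0.7],[0,0,0.005,0,0,0],[0,0,0.004,0,0,0]]]' && python3 -c "
from h import *
delta(j2w(51,10),.030,JT[2]+180)"
```

```text
clock: 14.2
eef_pos: [0.5704, 0.0891, 0.0285]
tool_rot: [-0.014, 1.0, 0.002, -0.0]
ft_force: [-12.8, 2.9, 27.6]
grip_width: 0.0383
shift mm [-0.8  2.5 -1.5] turn [ 0.2 -0.  -0.2] | tool jig [50.2  7.5] z 28.5 f [-12.8   2.9  27.6] t 14.2 g 0.0383
```

Pressed onto the bed. Release, rise, and go on to blank B.

```bash
python3 -m jog '[[[0,0,0,0,0,0],[0,0,0,0,0,0],[0,0,-0.01,0,0,0],[0,0,-0.04,0,0,0],[0,0,-0.05,0,0,0],[0,0,-0.03,0,0,0]]]' 0.056 && python3 -m jog '[[[0,-0.06,0,0,0,0],[0,-0.06,0,0,0,0],[0,-0.06,0,0,0,0],[0,-0.06,0,0,0,-5],[0.04,-0.06,0,0,0,-7],[0.05,-0.04,0,0,0,-7],[0.03,0,0,0,0,-7],[0,0,0,0,0,0]]]' 0.07 && python3 -c "
from h import *
delta([.4335,-.3425],.06,207.5); c=snap('top','top5.png'); snap('wrist','w5.png')
im=np.hstack([c['pixels'][150:275,255:365,::-1]]); cv2.imwrite('pics/a5.png',np.hstack([cv2.resize(im,(352,400)),cv2.imread('pics/w5.png')[:,100:540]]))"
```

```text
clock: 14.95
eef_pos: [0.5702, 0.0875, 0.1636]
tool_rot: [-0.013, 1.0, 0.002, -0.0]
ft_force: [-0.6, -0.3, -0.4]
grip_width: 0.0564
clock: 15.95
eef_pos: [0.4888, -0.2776, 0.1711]
tool_rot: [-0.247, 0.969, -0.002, 0.009]
ft_force: [0.4, -0.6, -0.2]
grip_width: 0.0701
shift mm [ 81.5 -29.6 110. ] turn [-0.5  1.   1.1] | tool jig [ -43.1 -356.4] z 171.1 f [ 0.4 -0.6 -0.2] t 15.9 g 0.0701
```

View pics/a5.png

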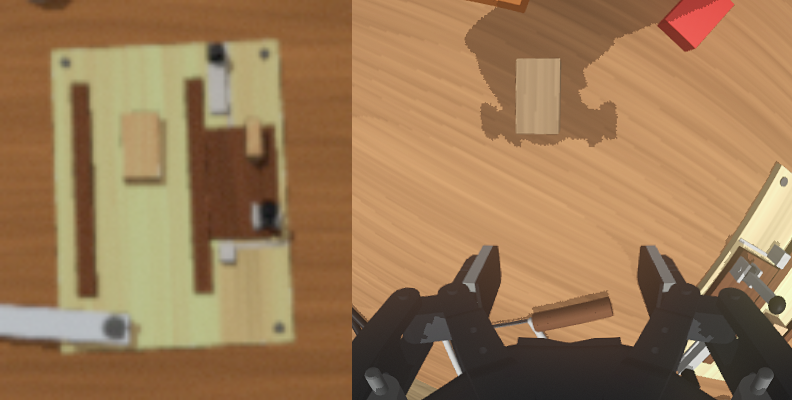

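Blank A lies between the fences. Blank B appears in the wrist view at (264–308, 58–134), square to the tool.

```bash
python3 -c "
from h import *
c=load('w5.png')
W=np.array([pix2w(c,*p,.03,True)[:2] for p in [(264,58),(308,58),(307,134),(264,134)]]); print(W.mean(0))"
python3 -m jog '[[[0.05,-0.02,0.04,-0.5,1,1],[0.03,-0.01,0.04,0,0,0],[0,0,0.03,0,0,0]]]' 0.07 && python3 -c "
from h import *
delta([.4335,-.3425],.008,208)"
```

```text
[ 0.43381461 -0.34175316]
clock: 16.42
eef_pos: [0.4453, -0.34, 0.065]
tool_rot: [-0.242, 0.97, -0.005, 0.005]
ft_force: [0.6, -0.7, 0.1]
grip_width: 0.0704
shift mm [12.   4.1 56.9] turn [-0.7  0.4 -0. ] | tool jig [ -88.5 -417.4] z 65.0 f [ 0.6 -0.7  0.1] t 16.4 g 0.0704
```

```bash
python3 -m jog '[[[0.014,0.004,0.03,-0.7,0.4,0],[0.004,0,0.026,0,0,0],[0.002,0,0.004,0,0,0]]]' 0.07 && python3 -c "
from h import *
delta([.4335,-.3425],.008,208)"
```

```text
clock: 16.8
eef_pos: [0.4291, -0.3435, 0.0012]
tool_rot: [-0.244, 0.97, 0.001, 0.0]
ft_force: [-0.2, -0.2, 1.4]
grip_width: 0.0702
shift mm [-4.3 -1.2 -6.8] turn [0.1 0.  0.2] | tool jig [-104.8 -420.3] z 1.2 f [-0.2 -0.2  1.4] t 16.8 g 0.0702
```

```bash
python3 -m jog '[[[-0.003,0,-0.006,0,0,0],[0,0,0,0,0,0],[0,0,0,0,0,0],[0,0,0,0,0,0]]]' 0.03 && python3 -c "
from h import *
delta([.4335,-.3425],.008,208)" && python3 -m jog '[[[0,0,-0.04,0,0,0],[0,0,-0.05,0,0,0],[0,0,-0.05,0,0,0]]]' && python3 -c "
from h import *
delta(j2w(-40,10),.16,JT[2]+180)"
```

```text
clock: 17.3
eef_pos: [0.4369, -0.3428, 0.0122]
tool_rot: [-0.245, 0.97, -0.002, 0.003]
ft_force: [0.5, -0.1, -0.9]
grip_width: 0.039
shift mm [2.9 2.  4.2] turn [-0.3  0.3  0.4] | tool jig [ -96.9 -419.9] z 12.2 f [ 0.5 -0.1 -0.9] t 17.3 g 0.039
clock: 17.68
eef_pos: [0.4332, -0.3401, 0.1514]
tool_rot: [-0.245, 0.97, 0.002, -0.0]
ft_force: [0.4, -0.5, -0.9]
grip_width: 0.0388
shift mm [-245.   355.1   -7. ] turn [ 0.2 -0.  26.5] | tool jig [-100.6 -417.1] z 151.4 f [ 0.4 -0.5 -0.9] t 17.7 g 0.0388
```

```bash
python3 -m jog '[[[0,0,-0.01,0,0,9.5],[0,0,0,0,0,9.5],[0,0,0,0,0,7.5],[-0.01,0.06,0,0,0,0],[-0.01,0.06,0,0,0,0],[-0.01,0.06,0,0,0,0],[-0.01,0.06,0,0,0,0],[-0.01,0.06,0,0,0,0],[0,0.05,0,0,0,0],[0,0,0,0,0,0]]]' && python3 -c "
from h import *
delta(j2w(-37,10),.024,JT[2]+180); c=snap('top','top6.png');
print(blobs(c,(375,210,445,250),.03,lambda h:(h[...,2]>165)&(h[...,1]>60)))"
```

```text
clock: 18.92
eef_pos: [0.4839, 0.0166, 0.1699]
tool_rot: [-0.006, 1.0, -0.003, 0.008]
ft_force: [-0.4, -0.9, -0.1]
grip_width: 0.0386
shift mm [  2.3  73.  145.4] turn [-0.4  1.  -1.2] | tool jig [-38.6 -62.2] z 169.9 f [-0.4 -0.9 -0.1] t 18.9 g 0.0386
[]
```

```bash
python3 -m jog '[[[0.001,0.05,0.02,0,1,-1.2],[0.001,0.022,0.03,0,0,0],[0,0,0.04,0,0,0],[0,0,0.035,0,0,0]]]' && python3 -c "
from h import *
delta(j2w(-37,10),.024,JT[2]+180)"
```

```text
clock: 19.48
eef_pos: [0.4873, 0.0836, 0.0458]
tool_rot: [-0.011, 1.0, -0.004, 0.006]
ft_force: [0.5, 0.4, -0.4]
grip_width: 0.0386
shift mm [ 4.2  5.4 21.7] turn [-0.4  0.7 -0.5] | tool jig [-33.1   4.7] z 45.8 f [ 0.5  0.4 -0.4] t 19.5 g 0.0386
```

```bash
python3 -m jog '[[[0.01,0.004,0.01,-0.4,0.7,-0.5],[0,0,0.01,0,0,0],[0,0,0.003,0,0,0]]]' && python3 -c "
from h import *
delta(j2w(-37,10),.024,JT[2]+180)"
```

```text
clock: 19.85
eef_pos: [0.4753, 0.0846, 0.0215]
tool_rot: [-0.013, 1.0, -0.0, -0.003]
ft_force: [-7.4, -0.9, 17.8]
grip_width: 0.0388
shift mm [-8.   4.  -2.6] turn [-0.  -0.3 -0.3] | tool jig [-45.   6.] z 21.5 f [-7.4 -0.9 17.8] t 19.9 g 0.0388
```

```bash
python3 -m jog '[[[0,0,0,0,0,0],[0,0,0,0,0,0],[0,0,-0.01,0,0,0],[0,0,-0.05,0,0,0],[0,0,-0.05,0,0,0],[0,0,-0.04,0,0,0]]]' 0.056 && python3 -m jog '[[[-0.03,-0.05,0,0,0,0],[-0.03,-0.05,0,0,0,0],[-0.025,-0.05,0,0,0,0],[0,0,0,0,0,0]]]' 0 && python3 -c "
from h import *
delta(j2w(40,-148),.045,JT[2]+180); c=snap('wrist','w7.png')"
```

```text
clock: 20.6
eef_pos: [0.4763, 0.0843, 0.1779]
tool_rot: [-0.013, 1.0, -0.0, -0.002]
ft_force: [0.7, 0.6, -0.0]
grip_width: 0.0558
clock: 21.1
eef_pos: [0.573, -0.0656, 0.1888]
tool_rot: [-0.016, 1.0, -0.0, 0.007]
ft_force: [-0.7, 0.6, -0.0]
grip_width: 0.0001
shift mm [ 10.   -0.7 143.7] turn [-0.   0.9 -0. ] | tool jig [  47.8 -147.2] z 188.8 f [-0.7  0.6 -0. ] t 21.1 g 0.0001
```

View pics/w7.png

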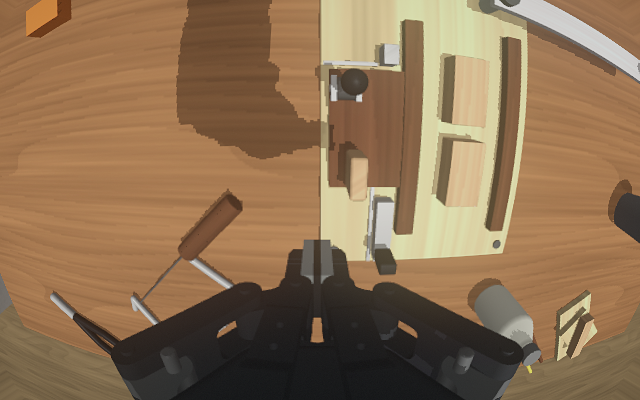

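Both blanks lie in one row, at (466,90) and (460,172). Now down behind the handle and push the fence in.

```bash
python3 -m jog '[[[0.01,0,0.05,0,0.9,0],[0,0,0.05,0,0,0],[0,0,0.04,0,0,0],[0,0.01,0,0,0,0],[0,0.012,0,0,0,0],[0,0.012,0,0,0,0],[0,0.012,0,0,0,0]]]' && python3 -c "
from h import *
delta(j2w(40,-72.5),.045,JT[2]+180)"
```

```text
clock: 22.02
eef_pos: [0.562, -0.0132, 0.0539]
tool_rot: [-0.019, 1.0, -0.003, 0.004]
ft_force: [-0.5, -4.2, -3.5]
grip_width: -0.0004
shift mm [-1.5 22.   8.8] turn [-0.4  0.4  0.3] | tool jig [ 38.6 -94.5] z 53.9 f [-0.5 -4.2 -3.5] t 22.0 g -0.0004
```

```bash
python3 -m jog '[[[0,0.01,0.003,0,0,0],[0,0.008,0,0,0,0],[0,0.005,0,0,0,0],[0,0.005,0,0,0,0],[0,0.004,0,0,0,0]]]' && python3 -c "
from h import *
delta(j2w(40,-72.5),.045,JT[2]+180)"
```

```text
clock: 22.65
eef_pos: [0.5626, 0.0113, 0.0564]
tool_rot: [-0.017, 1.0, -0.017, 0.007]
ft_force: [1.1, -17.1, -6.7]
grip_width: 0.0
shift mm [ 0.1 -2.2 11.5] turn [-1.9  0.8  0.1] | tool jig [ 39.9 -69.9] z 56.4 f [  1.1 -17.1  -6.7] t 22.6 g 0.0
```

```bash
python3 -m jog '[[[0,0.006,0.002,0,0,0],[0,0.006,0,0,0,0]]]' && python3 -m jog '[[[0,-0.015,0,-2,0,0],[0,-0.01,-0.05,0,0,0],[0,0,-0.05,0,0,0],[-0.03,-0.03,-0.03,0,0,0],[0,0,0,0,0,0]]]' && python3 -c "
from h import *
delta(j2w(-10,-60),.15,JT[2]+180); c=snap('wrist','w8.png');t=snap('top','top8.png')
cv2.imwrite('pics/a8.png',np.hstack([cv2.resize(t['pixels'][160:260,265:355,::-1],(360,400)),c['pixels'][:,220:640,::-1]]))
for q in (0,.2,.4): 
  a=.2-q; print(q,w2pix(c,[*j2w(-40+70*np.sin(a),-60),.036+.07*np.cos(a)],True)-[220-360,0])"
```

```text
clock: 22.9
eef_pos: [0.5625, 0.0112, 0.0568]
tool_rot: [-0.012, 0.999, -0.03, 0.008]
ft_force: [0.8, -21.6, -7.4]
grip_width: 0.0001
clock: 23.52
eef_pos: [0.5958, -0.034, 0.2005]
tool_rot: [-0.015, 1.0, -0.006, 0.014]
ft_force: [0.1, -0.4, -0.1]
grip_width: 0.0002
shift mm [83.2 56.6 47.5] turn [-0.7  1.6 -0.1] | tool jig [  71.6 -116.3] z 200.5 f [ 0.1 -0.4 -0.1] t 23.5 g 0.0002
0 [532.41421883  73.24554873]
0.2 [533.00715444  55.28243843]
0.4 [532.61119764  37.97650219]
```

View pics/a8.png

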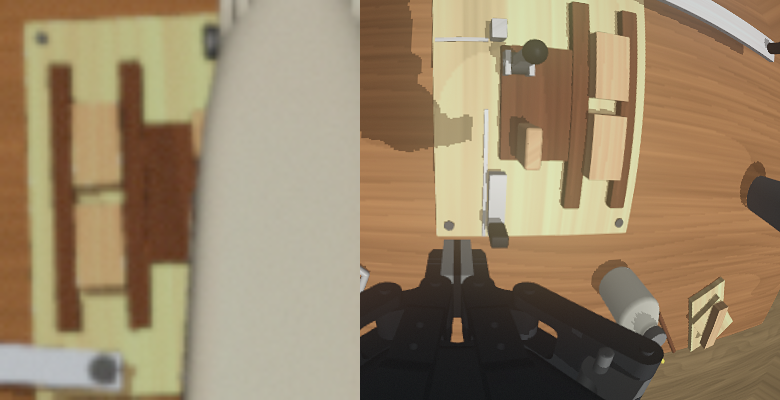

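The row is tight against the fixed fence, the fence is closed and the cam ball is at (535,50), so q is about 0.25. Now the cam.

```bash
python3 -m jog '[[[0.03,0.03,0,0,1,0],[0.035,0.025,0.03,0,0,0],[0.006,0,0.03,0,0,0],[0,0,0.03,0,0,0]]]' && python3 -c "
from h import *
delta(j2w(-8,-60),.092,JT[2]+180)"
```

```text
clock: 24.12
eef_pos: [0.5128, 0.0263, 0.1016]
tool_rot: [-0.018, 1.0, -0.003, -0.0]
ft_force: [-0.0, -0.2, 0.1]
grip_width: 0.0002
shift mm [-1.3 -6.6  9.7] turn [-0.3 -0.1  0.2] | tool jig [ -9.3 -53.4] z 101.6 f [-0.  -0.2  0.1] t 24.1 g 0.0002
```

```bash
python3 -m jog '[[[0,-0.007,0.007,0,0,0],[0.012,0,0,0,0,0],[0.015,0,0,0,0,0],[0.015,0,0.002,0,0,0],[0.015,0,0.003,0,0,0],[0.005,0,0,0,0,0]]]' && python3 -c "
from h import *
delta(j2w(-70,-60),.085,JT[2]+180)"
```

```text
clock: 24.88
eef_pos: [0.4476, 0.019, 0.0883]
tool_rot: [-0.02, 1.0, -0.001, -0.002]
ft_force: [1.4, 0.6, 0.3]
grip_width: 0.0003
shift mm [-4.8 -1.4  3.3] turn [-0.1 -0.2  0.4] | tool jig [-74.8 -58.6] z 88.3 f [1.4 0.6 0.3] t 24.9 g 0.0003
```

```bash
python3 -m jog '[[[-0.004,0,-0.025,0,0,0],[0.012,-0.001,-0.006,0,0,0],[0.015,0,0,0,0,0],[0.002,0,0.02,0,0,0],[0.003,0,0.018,0,0,0],[0.002,0,0.014,0,0,0]]]' && python3 -c "
from h import *
delta(j2w(-107,-60),.046,JT[2]+180)"
```

```text
clock: 25.62
eef_pos: [0.4011, 0.0164, 0.0653]
tool_rot: [-0.02, 1.0, -0.0, -0.013]
ft_force: [-7.8, -0.3, 3.8]
grip_width: -0.0001
shift mm [-14.8  -0.4  18.9] turn [-0.  -1.5  0.5] | tool jig [-121.3  -59.7] z 65.3 f [-7.8 -0.3  3.8] t 25.6 g -0.0001
```

```bash
python3 -m jog '[[[0,0,-0.03,0,0,0],[0,0,-0.05,0,-1.5,0],[-0.05,-0.06,-0.05,0,0,0],[-0.05,-0.03,-0.02,0,0,0],[0,0,0,0,0,0]]]' && python3 -c "
from h import *
delta(j2w(-103,-60),.09,JT[2]+180); c=snap('wrist','w9.png')
for q in (.8,1,1.2,1.4,1.6,1.77): 
  a=.2-q; print(q,w2pix(c,[*j2w(-40+70*np.sin(a),-60),.036+.07*np.cos(a)],True))"
```

```text
clock: 26.25
eef_pos: [0.4823, -0.0527, 0.1965]
tool_rot: [-0.021, 1.0, 0.0, -0.008]
ft_force: [-1.1, -1.0, -0.2]
grip_width: 0.0001
shift mm [ 58.1  72.  107.6] turn [ 0.  -0.9  0.6] | tool jig [ -42.4 -131.4] z 196.5 f [-1.1 -1.  -0.2] t 26.2 g 0.0001
0.8 [403.68823306 155.7303417 ]
1 [401.61817543 141.64820307]
1.2 [398.8661364  130.45521488]
1.4 [395.71187308 122.52666262]
1.6 [392.40649776 117.89995315]
1.77 [389.62666396 116.42226666]
```

View pics/w9.png

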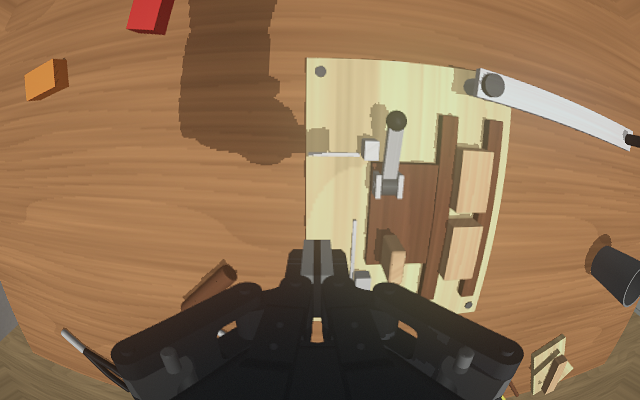

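The lever is at about q=1.42, with the ball at (396,121). Press it down from directly above.

```bash
python3 -m jog '[[[0.025,0.035,0,0,-0.9,0.6],[0.025,0.033,0.03,0,0,0],[0.005,0.003,0.03,0,0,0],[0,0,0.02,0,0,0]]]' && python3 -c "
from h import *
delta(j2w(-104,-60),.046,JT[2]+180)"
```

```text
clock: 26.8
eef_pos: [0.41, 0.0204, 0.1107]
tool_rot: [-0.017, 1.0, 0.001, -0.007]
ft_force: [0.9, -0.9, -0.4]
grip_width: -0.0
shift mm [-9.1 -4.2 64.6] turn [ 0.2 -0.8  0.1] | tool jig [-112.3  -56. ] z 110.7 f [ 0.9 -0.9 -0.4] t 26.8 g -0.0
```

```bash
python3 -m jog '[[[-0.01,-0.004,0.015,0,-0.8,0],[0,0,0.018,0,0,0],[-0.001,0,0.01,0,0,0],[-0.001,0,0.01,0,0,0],[-0.001,0,0.008,0,0,0]]]' && python3 -c "
from h import *
delta(j2w(-105,-60),.046,JT[2]+180)"
```

```text
clock: 27.42
eef_pos: [0.409, 0.0187, 0.0435]
tool_rot: [-0.019, 1.0, 0.001, -0.008]
ft_force: [-9.9, -0.5, 36.5]
grip_width: 0.0003
shift mm [-8.3 -2.4 -2.7] turn [ 0.2 -0.9  0.4] | tool jig [-113.4  -57.7] z 43.5 f [-9.9 -0.5 36.5] t 27.4 g 0.0003
```

```bash
python3 -m jog '[[[0,0,-0.03,0,0,0],[0,0,-0.05,0,-1,0],[0,0,-0.05,0,0,0],[0.01,0.06,0,0,0,0],[0.01,0.06,0,0,0,0],[0.01,0.06,0,0,0,0],[0.01,0.06,0,0,0,0],[0.01,0.06,0,0,0,0],[0,0.06,0,0,0,0],[0,0,0,0,0,0]]]' && python3 -m jog '[[[0,0,0,0,0,-10],[0,0,0,0,0,-10],[0,0,0,0,0,-10],[0,0,0,0,0,-10],[0,0,0,0,0,-10],[0,0,0,0,0,-10],[0,0,0,0,0,-10],[0,0,0,0,0,-10]]]' && python3 -c "
from h import *
def b(b,back): 
    a=np.radians(b); delta(j2w(-150+260*np.cos(a)+back*np.sin(a),40+260*np.sin(a)-back*np.cos(a)),.07,JT[2]+b+180)
b(83,-32)
s=snap('top','top10.png'); w=snap('wrist','w10.png')
cv2.imwrite('pics/a10.png',np.hstack([cv2.resize(s['pixels'][160:260,265:355,::-1],(360,400)),cv2.resize(w['pixels'][:,:,::-1],(440,275)) if 0 else w['pixels'][:,200:640,::-1]]))
c=s
for q in (.8,1.4,1.77): 
  a=.2-q; print(q,(w2pix(c,[*j2w(-40+70*np.sin(a),-60),.036+.07*np.cos(a)])-[265,160])*4)"
```

```text
clock: 28.68
eef_pos: [0.3527, 0.3887, 0.1809]
tool_rot: [-0.015, 1.0, 0.006, 0.009]
ft_force: [-0.5, 0.2, -0.3]
grip_width: -0.0001
clock: 29.68
eef_pos: [0.3534, 0.3828, 0.1791]
tool_rot: [-0.67, 0.743, -0.002, 0.009]
ft_force: [-0.4, -0.3, -1.0]
grip_width: -0.0001
shift mm [  6.1  -6.3 109.1] turn [-0.9  0.6 -0.7] | tool jig [-157.4  308. ] z 179.1 f [-0.4 -0.3 -1. ] t 29.7 g -0.0001
0.8 [219.80165739 270.7129729 ]
1.4 [221.31824895 306.24023368]
1.77 [221.62109045 314.73439356]
```

View pics/a10.png

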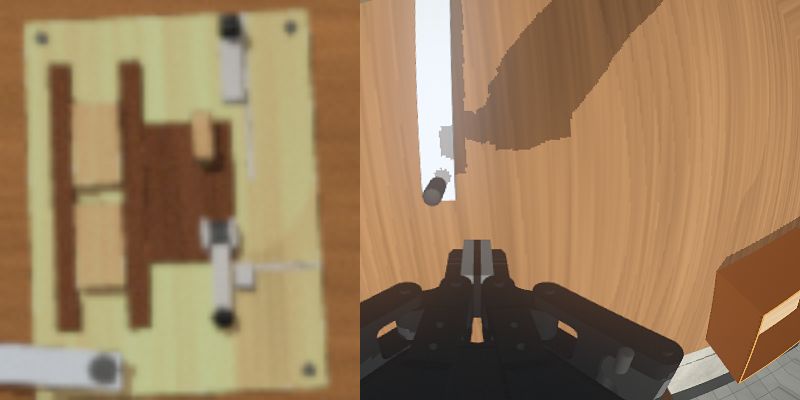

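The cam is flat: the ball is at (222,317), against (222,315) predicted for 1.77. The pin top is at (433,195) in the composite. I'll check it, then lower behind it.

```bash
cat >> h.py <<'E'
def bar2(b,back=-22.5,z=.07):
    a=np.radians(b); print(b,end=' '); delta(j2w(-150+260*np.cos(a)+back*np.sin(a),40+260*np.sin(a)-back*np.cos(a)),z,JT[2]+b+180)
E
python3 -c "
from h import *
c=load('w10.png'); p=w2j(pix2w(c,273,195,.094,True)); print(p,np.degrees(np.arctan2(p[1]-40,p[0]+150)),np.hypot(p[1]-40,p[0]+150))
bar2(83,-30)"
```

```text
[-123.21489227  298.0933422 ] 84.07501469367904 259.4795084051648
83 shift mm [  6.   -8.4 109.2] turn [-0.9  0.6 -1.1] | tool jig [-157.4  308. ] z 179.1 f [ 0.4 -0.9 -0.1] t 29.8 g 0.0
```

```bash
python3 -m jog '[[[0.006,0,0.03,0,0.5,-1],[0,0,0.04,0,0,0],[0,0,0.036,0,0,0],[0,-0.012,0,0,0,0],[0,-0.03,0,0,0,5],[0,-0.036,0,0,0,8]]]' && python3 -c "
from h import *
for b in (80,70,60): bar2(b)"
```

```text
clock: 30.52
eef_pos: [0.4349, 0.3647, 0.0759]
tool_rot: [-0.577, 0.817, -0.004, 0.009]
ft_force: [0.2, 0.3, -0.0]
grip_width: 0.0003
80 shift mm [ 6.8 51.7  5. ] turn [ -1.    0.5 -11.4] | tool jig [-76.5 287.4] z 75.9 f [ 0.2  0.3 -0. ] t 30.5 g 0.0003
70 shift mm [-2.2  7.1  5.8] turn [-0.9  0.5 -1.4] | tool jig [-76.5 287.4] z 75.9 f [ 0.2  0.3 -0. ] t 30.5 g 0.0003
60 shift mm [ -3.2 -38.3   6.6] turn [-0.9  0.6  8.6] | tool jig [-76.5 287.4] z 75.9 f [ 0.2  0.3 -0. ] t 30.5 g 0.0003
```

```bash
python3 -m jog '[[[-0.001,-0.036,0.003,0,0,7],[0,-0.036,0.002,0,0,8],[0,-0.036,0,0,0,8],[0,-0.036,0,0,0,8]]]' && python3 -c "
from h import *
for b in (40,30,15): bar2(b)"
```

```text
clock: 31.02
eef_pos: [0.5671, 0.2909, 0.0814]
tool_rot: [-0.324, 0.946, 0.0, 0.015]
ft_force: [-1.4, 0.5, -0.0]
grip_width: 0.0002
40 shift mm [ 6.5 23.2 11. ] turn [-0.6  1.6 -3.9] | tool jig [ 53.3 209.3] z 81.4 f [-1.4  0.5 -0. ] t 31.0 g 0.0002
30 shift mm [  3.4 -22.2  11.5] turn [-0.4  1.7  6.1] | tool jig [ 53.3 209.3] z 81.4 f [-1.4  0.5 -0. ] t 31.0 g 0.0002
15 shift mm [ 13.6 -89.5  11.8] turn [-0.2  1.7 21.1] | tool jig [ 53.3 209.3] z 81.4 f [-1.4  0.5 -0. ] t 31.0 g 0.0002
```

```bash
python3 -m jog '[[[0.003,-0.034,0.006,0,1,8],[0.002,-0.034,0.003,0,0,8],[0.002,-0.03,0,0,0,8]]]' && python3 -c "
from h import *
for b in (15,5,0): bar2(b)"
```

```text
clock: 31.4
eef_pos: [0.6181, 0.1999, 0.0798]
tool_rot: [-0.11, 0.994, 0.001, 0.012]
ft_force: [0.4, 0.5, -0.7]
grip_width: 0.0002
15 shift mm [ 3.9 13.2  9.7] turn [-0.   1.4 -4.2] | tool jig [101.4 116.7] z 79.8 f [ 0.4  0.5 -0.7] t 31.4 g 0.0002
5 shift mm [  0.6 -32.2   9.8] turn [0.1 1.4 5.8] | tool jig [101.4 116.7] z 79.8 f [ 0.4  0.5 -0.7] t 31.4 g 0.0002
0 shift mm [  1.9 -54.9   9.7] turn [ 0.1  1.4 10.8] | tool jig [101.4 116.7] z 79.8 f [ 0.4  0.5 -0.7] t 31.4 g 0.0002
```

```bash
python3 -m jog '[[[0.001,-0.025,0.006,0,0,6],[0.001,-0.015,0,0,0,4],[0,-0.01,0,0,0,0],[0,-0.008,0,0,0,0],[0,-0.006,0,0,0,0]]]' && python3 -c "
from h import *
for b in (5,0): bar2(b)"
```

```text
clock: 32.02
eef_pos: [0.6296, 0.146, 0.0809]
tool_rot: [-0.019, 0.999, 0.02, 0.016]
ft_force: [-0.4, 16.0, -6.7]
grip_width: 0.0001
5 shift mm [ 4.3 22.1 11.6] turn [ 2.2  2.  -4.6] | tool jig [111.2  62.5] z 80.9 f [-0.4 16.  -6.7] t 32.0 g 0.0001
0 shift mm [ 1.5 -0.4 10.8] turn [2.3 1.9 0.4] | tool jig [111.2  62.5] z 80.9 f [-0.4 16.  -6.7] t 32.0 g 0.0001
```

At the stop (16 N). Back off, rise clear and check.

```bash
python3 -m jog '[[[0,0.015,0,0,0,0],[0,0.01,-0.02,0,0,0],[0,0.02,-0.05,0,0,0],[0,0.05,-0.03,0,0,0],[0.04,0.06,-0.02,0,0,0],[0.06,0.06,0,0,0,0],[0.06,0.05,0,0,0,0],[0.06,0,0,0,0,0],[0,0,0,0,0,0],[0,0,0,0,0,0]]]' && python3 -c "
from h import *
c=snap('top','top11.png'); bar2(0)
cv2.imwrite('pics/a11.png',cv2.resize(c['pixels'][100:280,240:440,::-1],(660,594),interpolation=cv2.INTER_CUBIC))
for x,y,z in [(110,40,94),(-150,40,60)]: print((w2pix(c,[*j2w(x,y),z/1e3])-[240,100])*3.3)"
```

```text
clock: 33.28
eef_pos: [0.4284, 0.3722, 0.2101]
tool_rot: [-0.021, 0.999, 0.021, 0.024]
ft_force: [1.2, 0.5, 0.2]
grip_width: -0.0002
0 shift mm [-184.  -239.8  138.9] turn [2.4 2.7 0.5] | tool jig [-82.8 294.7] z 209.9 f [ 0.7 -0.  -1. ] t 33.3 g 0.0
[154.76872552 236.45544455]
[166.22108327 500.44006071]
```

View pics/a11.png

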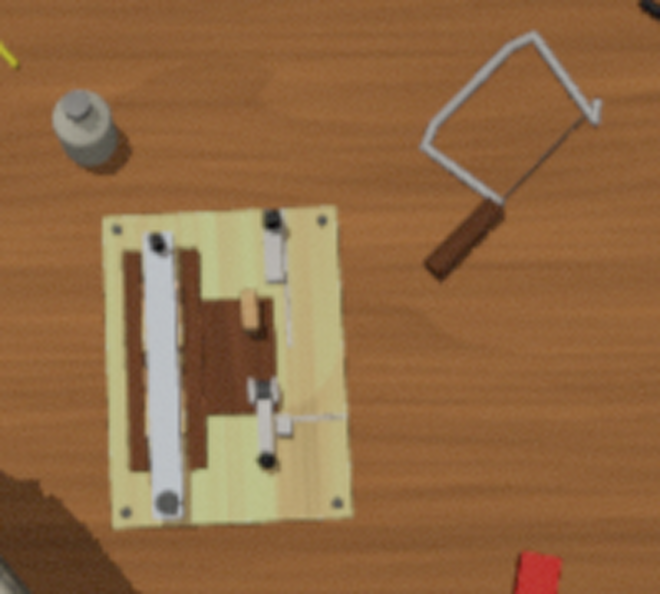

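The bar lies over the row: the pin is at (157,240), against (155,236) predicted. The cam ball is down at (267,460), and the glue and saw are where they were. Handing in.

```bash
python3 -c "
from h import *
print(bot.job_done(), bot.get_obs()['ft_force'].round(1))"
```

```text
the job is handed in; nothing more can be done
the job is handed in; nothing more can be done
```

The job is handed in, about 33 s into the 210 s allowed. It reports no verdict, so the state below comes from pictures and forces, not joint readings.

**What I did, in order:**
1. Drew the lock slide fully back.
2. Swung the guide bar aside to about 84° (1.47 rad) and pulled the fence open to its stop.
3. Laid both pine blanks on the bed in one row. Only two were on the bench; I left the red and orange look-alikes alone.
4. Pushed the fence in until it held the row tight, with about 20 N at the stop.
5. Flipped the cam lever flat and swung the bar back to its stop.

**Last checks:**
- **Guide bar:** within about 0.3° of its closed line in the final top view.
- **Cam lever:** the ball lies about 1 px from where 1.77 rad predicts. The first push left it at about 1.4 rad, so I pressed it down again from above; that pressing force read 36 N at the wrist.
- **Row:** seen tight between the fences just before the bar went over it. The bar hides it in the final view.
- **Glue bottle and saw:** look unmoved in the final view. The pot was outside that crop and I did not check it at the end, but the arm was never close to it.

The wrist read 41 N at its highest, as the fence reached its open stop. That was closed fingers on the handle, not the arm or gripper body.

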